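Replace the cracked eave board of a nest box

TASK

The lowest roof board of the nest box, the pale one at the eave, is cracked. Take off the red board and then the green one and lay them flat, side by side, on the grey-topped side board; put the cracked board in the offcut tray and lay the sound full-length pale board in its place. Then re-lay the green and last the red board, each lapping over the one below, square and centred on the box with its back edge at its pencil mark, and leave the short pale board, the glue bottle and the varnish tin where they stand.

Things in the scene. Friction and masses are not known exactly. Their poses are not given: they have to be found in the camera images.
- nestbox: Open-topped wooden nest box, fixed, 130 mm wide (y), 190 deep (x), entrance hole in its low front (-x). Origin under its centre on the bench, z up. Boards lie across its side walls (inner faces at y = +-50 mm, open between, tops sloping up 28 deg to +x). Seated board centres here (x, y, z) mm: eave (-83.5, 0, 132.6), middle (-39.3, 0, 156.1), top (4.8, 0, 179.6); back plate to 220 high.
- top_c (a point): Centre of the red roof board, flat, 68 x 160 x 12 mm, 72 g: x across it (68), y along it, z its thickness. Starts at the top course, lapping over the green one. Seated roof boards have their y along the box's y and lie tilted 14.1 deg (0.246 rad), +x edge higher; the lower back edge rests on the walls at dark pencil ticks 50 mm apart down the slope.
- middle_c (a point): Centre of the green (teal) roof board, 68 x 160 x 12 mm, axes and tilt as the red one. Starts at the middle course, under the red one and over the cracked one. Each board laps 18 mm over the one below, its underside flat on that board's top face, so beside its front edge only its 12 mm thickness stands free.
- cracked_c (a point): Centre of the cracked roof board, pale wood with a jagged black crack across its middle, 68 x 160 x 12 mm, axes and tilt as the red one. Starts at the eave course, under the green one; its front edge overhangs the box's front wall by 20 mm and rests on a starter strip that gives it the same tilt as the others.
- sound_c (a point): Centre of the sound new roof board, plain pale wood, 68 x 160 x 12 mm, axes as the red one. Lies flat on the bench in front of the box.
- short_c (a point): Centre of a pale offcut with a round black knot, 68 x 105 x 12 mm: too short for the roof. Lies flat on the bench beside the sound board; stays there.
- layoff: Side board to lay things on, fixed: plywood 220 (x) x 200 (y) x 12 mm with a dark grey flat top, room for two roof boards side by side, long side along y. Origin under its centre; its top is 12 mm above.
- tray: Offcut tray of dark wood, open-topped, fixed: 190 (x) x 215 (y) x 45 mm high outside, walls and floor 8 mm, empty. Origin under its centre; inner floor 8 mm above.
- glue: Yellow glue bottle with orange cap, 54 mm across, 150 mm high, standing; origin at the centre of its foot.
- varnish: Varnish tin, steel with a brown band, 74 mm across, 66 mm high, standing; origin at the centre of its foot.

How it is judged:
On the way, in this order (a step that is already met when the one before it is completed fails the run):
1. the red board lies flat on the side board, let go (x of top_c in the frame of layoff between -0.105 and 0.105 m and y of top_c in the frame of layoff between -0.095 and 0.095 m and z of top_c in the frame of layoff between 0.012 and 0.024 m and angle between top_c's own z axis and vertical below 0.15 rad and contact force between the fingers and top below 0.3 N and linear speed of top below 0.03 m/s), for 0.2 s.
2. the red and green boards both lie flat on the side board, let go (x of top_c in the frame of layoff between -0.105 and 0.105 m and y of top_c in the frame of layoff between -0.095 and 0.095 m and z of top_c in the frame of layoff between 0.012 and 0.024 m and angle between each of top_c, middle_c's own z axis and vertical below 0.15 rad and x of middle_c in the frame of layoff between -0.105 and 0.105 m and y of middle_c in the frame of layoff between -0.095 and 0.095 m and z of middle_c in the frame of layoff between 0.012 and 0.024 m and contact force between the fingers and middle below 0.3 N and linear speed of middle below 0.03 m/s), for 0.2 s.
3. the cracked board lies in the offcut tray, let go (x of cracked_c in the frame of tray between -0.07 and 0.07 m and y of cracked_c in the frame of tray between -0.07 and 0.07 m and z of cracked_c in the frame of tray between 0 and 0.032 m and contact force between the fingers and cracked below 0.3 N and linear speed of cracked below 0.03 m/s), for 0.2 s.
4. the sound board lies at the eave, let go, the green and red ones still on the side board (x of sound_c in the frame of nestbox between -0.0915 and -0.0755 m and y of sound_c in the frame of nestbox between -0.01 and 0.01 m and z of sound_c in the frame of nestbox between 0.1266 and 0.1386 m and angle between the y axis of sound_c and the y axis of nestbox, either way round below 0.1 rad and contact force between the fingers and sound below 0.3 N and linear speed of sound below 0.03 m/s and x of top_c in the frame of layoff between -0.105 and 0.105 m and y of top_c in the frame of layoff between -0.095 and 0.095 m and z of top_c in the frame of layoff between 0.012 and 0.024 m and angle between each of top_c, middle_c's own z axis and vertical below 0.15 rad and x of middle_c in the frame of layoff between -0.105 and 0.105 m and y of middle_c in the frame of layoff between -0.095 and 0.095 m and z of middle_c in the frame of layoff between 0.012 and 0.024 m), for 0.2 s.
5. the green board lies over it at the middle course, let go, the red one still on the side board (x of middle_c in the frame of nestbox between -0.0473 and -0.0313 m and y of middle_c in the frame of nestbox between -0.01 and 0.01 m and z of middle_c in the frame of nestbox between 0.1501 and 0.1621 m and angle between the y axis of each of middle_c, sound_c and the y axis of nestbox, either way round below 0.1 rad and x of sound_c in the frame of nestbox between -0.0915 and -0.0755 m and y of sound_c in the frame of nestbox between -0.01 and 0.01 m and z of sound_c in the frame of nestbox between 0.1266 and 0.1386 m and contact force between the fingers and middle below 0.3 N and linear speed of middle below 0.03 m/s and x of top_c in the frame of layoff between -0.105 and 0.105 m and y of top_c in the frame of layoff between -0.095 and 0.095 m and z of top_c in the frame of layoff between 0.012 and 0.024 m and angle between top_c's own z axis and vertical below 0.15 rad), for 0.2 s.
At the end, for the whole second after the job is handed in: Sound, green and red boards lie at the eave, middle and top courses, centres within 8 mm fore-and-aft, 10 mm sideways, 6 mm in height, square within 0.1 rad; the cracked board lies in the tray (within 70 mm of its middle, under 32 mm high); all let go and at rest (all of step 3 and x of sound_c in the frame of nestbox between -0.0915 and -0.0755 m and y of sound_c in the frame of nestbox between -0.01 and 0.01 m and z of sound_c in the frame of nestbox between 0.1266 and 0.1386 m and angle between the y axis of each of sound_c, middle_c, top_c and the y axis of nestbox, either way round below 0.1 rad and x of middle_c in the frame of nestbox between -0.0473 and -0.0313 m and y of middle_c in the frame of nestbox between -0.01 and 0.01 m and z of middle_c in the frame of nestbox between 0.1501 and 0.1621 m and x of top_c in the frame of nestbox between -0.0032 and 0.0128 m and y of top_c in the frame of nestbox between -0.01 and 0.01 m and z of top_c in the frame of nestbox between 0.1736 and 0.1856 m and contact force between the fingers and top below 0.3 N and linear speed of each of top, middle, sound below 0.03 m/s and contact force between the fingers and middle below 0.3 N and contact force between the fingers and sound below 0.3 N); the robot touches nothing.
It fails at once if the short board moved more than 15 mm (distance of short_c from where it was at the start of the episode above 0.015 m).
It fails at once if the glue bottle moved more than 20 mm or tipped (distance of glue from where it was at the start of the episode above 0.02 m or angle between glue's own z axis and vertical above 0.3 rad).
It fails at once if the varnish tin moved more than 20 mm or tipped (distance of varnish from where it was at the start of the episode above 0.02 m or angle between varnish's own z axis and vertical above 0.3 rad).
It also fails if it takes over 128 s, if anything falls off the work surface, if the arm or the gripper's body presses on something with over 40 N, if the wrist force passes 120 N, or if a joint passes its speed limit or range.

ROBOT

A 6-joint arm with a two-finger parallel gripper is mounted at the origin on the work surface. World frame = base frame: x ahead of the robot, y to its left, z up, the work surface at z = 0. Lengths are in m, angles in rad, forces in N, time in s.
With the tool pointing down it reaches from about 0.325 to 0.85 m from the base axis. Payload 15.5 kg.
Tool frame: the origin (TCP) lies midway between the tips of the shut fingers; the grasp point (between the pads) lies 19 mm behind it; z points along the fingers, y is the line along which they close (so a half turn about z gives the same grasp; the last joint's range is limited). The gripper opens to 91 mm and grips with 3 to 60 N. Pads are 32 mm wide; open, the fingers measure 118 mm over their backs; the gripper's body (76 mm by 178 mm) begins 60 mm behind the grasp point.
Start: joints at [-1.381, 0.494, 1.345, -0, 1.302, -0.096], TCP at [0.176, -0.6, 0.214] pointing down, gripper open.
Joint ranges: [-2.91, 2.91], [-0.82, 2.16], [0.22, 2.67], [-1.22, 4.37], [0.12, 2.79], [-3.08, 3.08]. Speed limits (rad/s): [1.89, 1.89, 2.57, 3.01, 3.01, 3.01].

INTERFACE

Orientations are given as [roll, pitch, yaw] about the fixed x, y, z axes, in that order (R = Rz(yaw) Ry(pitch) Rx(roll)).
In Python, from cell import bot gives the robot as it stands.
- The arm moves only by the tool servo_tool, never from a script. Its argument "deltas" is a list that holds one entry, the list of rows, each a list of 5 numbers: the opening, from 0 (shut) to 1 (fully open), then the shift along the world's x, y, z in cm, then the turn about the world's z in degrees. In form: [[[hand, dx, dy, dz, spin], ...]]. A call has 1 to 10 rows; each row shifts and turns the commanded pose from where the row before left it; what a row does not reach is not made up. A row lasts 1/10 s, in which the tool goes at most 50 mm and 8.59 degrees, less where a joint would pass 70% of its speed; a pose out of reach is approached as far as the arm can. A call with a gripper value outside its range is refused whole. The fingers move at their own pace and stop on an object; "newtons" is the grip in N (left out, the last holds). Time passes only in rows, so rows that do not move let the fingers close. It gives the time, the measured TCP pose, the force, the opening and the grip force at its end, in the units of the state.
- bot.get_state(): the state, without advancing time (a new reading comes with each control period).
- bot.camera(name): name is "scene" or "side" or "wrist"; returns (picture, depth): 480x640x3 uint8, blue, green, red; 480x640 float32, m along the optical axis (not along the pixel's ray), 0 where there is no reading.
- bot.calibration(name): a dict with "vertical_fov" (degrees; the focal length in pixels is half the picture's height over the tangent of half this angle, whatever the lens; pixels are square), "cx", "cy" (the principal point, pixels), "k1" (the pictures are not rectified: a ray, as slopes to the right and down, at radius r is drawn at 1 + k1 r^2 times it, then the intrinsics apply), "R" (3x3) and "t" (3): a world point X has camera coordinates R X + t; the wrist camera has in their place "mount" (4x4, takes a point from camera to tool coordinates, whose origin is the TCP and whose axes are the flange's). Camera axes: x right, y down, z forward; pixel columns grow to the right and rows downward; lengths in m; the calibration is good to about 2 mm. A picture is of the moment at which its call begins: read the wrist's pose just before it. calibration takes no time and is no camera call.
- bot.hand_in(): hands the job in; it is judged then, once.
The state is a dict: "clock": time; "joint_positions": joint angles; "joint_velocities": joint speeds; "joint_efforts": joint torques, N m; "eef_pos": TCP position; "ee_rot": TCP orientation; "ft_force": force on the tool from outside, world axes, zero at the start; "wrist_torque": the same for the moment, N m; "gripper_width": finger opening in m; "finger_force": force on a finger pad.
Only numpy, scipy, OpenCV 4.12 (cv2) and the standard library are available. Lean on these libraries where they do the work, as an engineer would, in place of code of your own. Each camera call takes 0.05 s, during which the arm holds its last target. There are 200 camera calls.

## Working session

There is one attempt and no reset: what is moved stays moved. The work goes in short steps, Python scripts to look and compute and a tool call to move; the robot and the scene stay as the last step left them, time stands still between calls to the robot, and variables do not carry over. Pictures are saved under pics/ and viewed, at most 14 in all, crops included, and the job is handed in when it is done.

Besides the shell and the picture viewer there is one more tool, called as name([rows], argument=value, ...), one row to a line, values as JSON. servo_tool: Moves the arm, as the interface text tells. Its arguments: {"type":"object","properties":{"deltas":{"type":"array","items":{"type":"array","items":{"type":"array","items":{"type":"number"}}}},"newtons":{"type":"number"}},"required":["deltas"]}

```bash
mkdir -p pics; ls; cat > h.py <<'E'
import numpy as np, cv2
from cell import bot
from scipy.spatial.transform import Rotation as Ro
def cal(n):
    c=bot.calibration(n); f=240/np.tan(np.radians(c["vertical_fov"])/2); return c,f
def look(n,name):
    s=bot.get_state(); p,d=bot.camera(n); cv2.imwrite(f"pics/{name}.png",p); np.savez(f"pics/{name}.npz",p=p,d=d,pos=s["eef_pos"],rot=s["ee_rot"]); return p,d,s
def rays(n,uv):
    c,f=cal(n); uv=np.atleast_2d(np.array(uv,float)); K=np.array([[f,0,c["cx"]],[0,f,c["cy"]],[0,0,1]])
    return cv2.undistortPoints(uv.reshape(-1,1,2),K,np.array([c["k1"],0,0,0.]))[:,0]
def pose(n,name):
    c,f=cal(n)
    if "R" in c:
        R=np.array(c["R"]).T; return R,-R@np.array(c["t"])
    z=np.load(f"pics/{name}.npz"); M=np.array(c["mount"]); r=z["rot"]
    Rt=Ro.from_euler("xyz",r).as_matrix() if r.shape==(3,) else r
    return Rt@M[:3,:3], Rt@M[:3,3]+z["pos"]
def pts(n,name,uv,z=None):
    uv=np.atleast_2d(uv); r=rays(n,uv); r=np.c_[r,np.ones(len(r))]; R,o=pose(n,name); w=r@R.T
    if z is None:
        d=np.load(f"pics/{name}.npz")["d"]; s=np.array([d[int(round(v)),int(round(u))] for u,v in uv])
    else: s=(z-o[2])/w[:,2]
    return o+w*s[:,None]
E
python3 - <<'E'
from h import *
for n in("scene","side","wrist"): look(n,n+"0")
print(bot.get_state())
for n in("scene","side","wrist"): print(n,bot.calibration(n))
E
```

```text
pics
{'clock': 0.15, 'joint_positions': array([-1.38151322e+00,  4.94061300e-01,  1.34598329e+00, -1.18200335e-05,
        1.30247654e+00, -9.55023223e-02]), 'joint_velocities': array([ 0.00042588, -0.00195953, -0.00267233, -0.00039748, -0.00013533,
       -0.00029486]), 'joint_efforts': array([ 3.24209657e-03, -8.79199219e+01, -3.82052922e+01,  7.08233938e-02,
        5.02502045e-02, -4.02200010e-05]), 'eef_pos': array([ 0.17553879, -0.59954645,  0.21346413]), 'ee_rot': array([-3.14066732e+00, -7.71952234e-05,  2.84788530e-01]), 'ft_force': array([ 0.63124973, -0.13144388, -0.00529047]), 'wrist_torque': array([0.02568908, 0.01746129, 0.03221106]), 'finger_force': 0.0, 'gripper_width': 0.09094380726825023}
scene {'vertical_fov': 54.476143066606085, 'cx': 322.2591436019192, 'cy': 248.77889039470654, 'k1': -0.03247823645733638, 'R': array([[ 0.35509186,  0.93480028,  0.00762889],
       [ 0.73677375, -0.27482823, -0.61776524],
       [-0.57539048,  0.22498417, -0.78632558]]), 't': array([-0.22603339, -0.35080677,  1.35469658])}
side {'vertical_fov': 55.09162569064379, 'cx': 312.30253123388945, 'cy': 239.75723297007954, 'k1': -0.07864562978553227, 'R': array([[-0.98027964, -0.19749044,  0.00702574],
       [-0.15697315,  0.75658243, -0.63477749],
       [ 0.12004693, -0.6233623 , -0.77266305]]), 't': array([0.58181356, 0.19146754, 1.11692453])}
wrist {'vertical_fov': 59.331866701315995, 'cx': 313.5582629481111, 'cy': 235.7106743003698, 'k1': 0.005945914053771265, 'mount': array([[-1.04446287e-03, -9.65602366e-01, -2.60021112e-01,
         7.18810887e-02],
       [ 9.99999164e-01, -1.20666405e-03,  4.64176396e-04,
        -1.90156732e-04],
       [-7.61967954e-04, -2.60020410e-01,  9.65602820e-01,
        -1.71006170e-01],
       [ 0.00000000e+00,  0.00000000e+00,  0.00000000e+00,
         1.00000000e+00]])}
```

View pics/scene0.png

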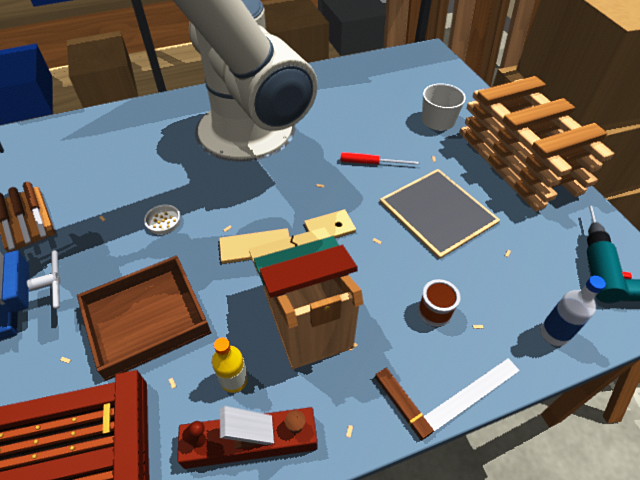

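View pics/side0.png

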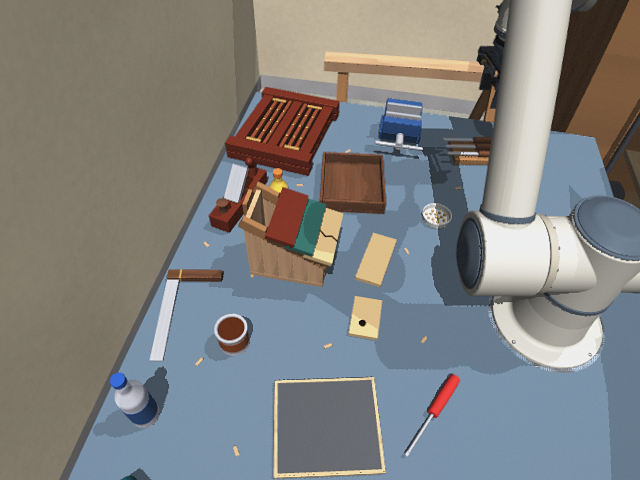

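The scene view shows the box at about (315,300), tray (145,315), side board (440,212), glue (230,365) and tin (440,300). In the side view the boards are at about (300,230), the sound board at (377,259), the short one at (365,317), and the side board at (330,427).

```bash
python3 - <<'E'
import cv2
p=cv2.imread("pics/side0.png")[150:350,220:420]
cv2.imwrite("pics/c1.png",cv2.resize(p,(600,600),interpolation=cv2.INTER_CUBIC))
from h import *
A=pts("side","side0",[(275,379),(374,377),(384,471),(275,477)],0.012);print("layoff",A.round(3),A.mean(0).round(3))
T=pts("side","side0",[(321,154),(383,153),(386,211),(324,206)],0.045);print("tray",T.round(3),T.mean(0).round(3))
E
```

```text
layoff [[0.619 0.289 0.012]
 [0.406 0.241 0.012]
 [0.363 0.432 0.012]
 [0.57  0.485 0.012]] [0.49  0.362 0.012]
tray [[ 0.653 -0.433  0.045]
 [ 0.464 -0.479  0.045]
 [ 0.431 -0.232  0.045]
 [ 0.604 -0.215  0.045]] [ 0.538 -0.34   0.045]
```

View pics/c1.png

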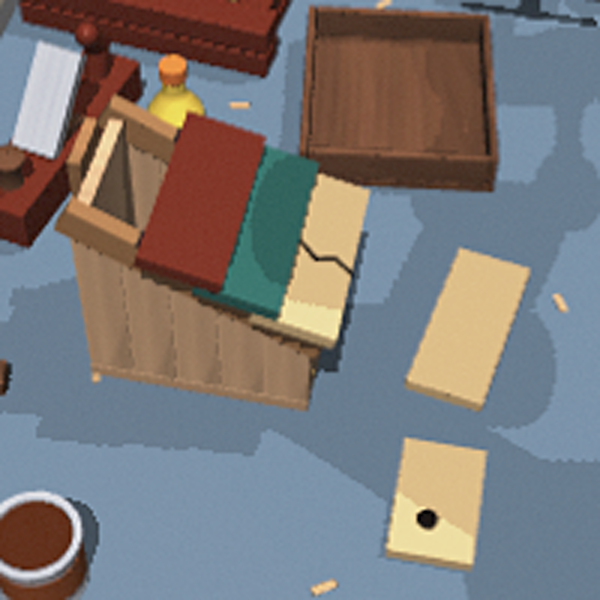

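Crop (3×) shows red top-face corners (190,113), (265,135), (220,290), (138,262); cracked front edge (369,186)–(333,345); sound top (460,249), (530,268), (480,408), (408,384).

```bash
cat >> h.py <<'E'
from scipy.optimize import least_squares
def proj(n,name,X):
    c,f=cal(n); R,o=pose(n,name); q=(X-o)@R; s=q[:,:2]/q[:,2:]; s=s*(1+c["k1"]*(s**2).sum(1,keepdims=True)); return s*f+[c["cx"],c["cy"]]
T=np.radians(14.1)
def seated(c,loc): # board-local -> box frame
    return np.array(c)+np.array(loc)@np.array([[np.cos(T),0,np.sin(T)],[0,1,0],[-np.sin(T),0,np.cos(T)]])
RED,GRN,EAV=(.0048,0,.1796),(-.0393,0,.1561),(-.0835,0,.1326)
def tow(p,X): c,s=np.cos(p[2]),np.sin(p[2]); X=np.atleast_2d(X); return np.c_[p[0]+c*X[:,0]-s*X[:,1],p[1]+s*X[:,0]+c*X[:,1],X[:,2]]
def fit(n,name,X,uv,p0):
    r=least_squares(lambda p:(proj(n,name,tow(p,X))-uv).ravel(),p0); return r.x,np.abs(r.fun).reshape(-1,2).round(1)
E
python3 - <<'E'
from h import *
off=lambda a:np.array(a)/3+[220-.33,150-.33]
uv=off([(190,113),(265,135),(138,262),(369,186),(333,345)])
X=np.r_[seated(RED,[(.034,-.08,.006),(-.034,-.08,.006),(.034,.08,.006)]),seated(EAV,[(-.034,-.08,.006),(-.034,.08,.006)])]
p,e=fit("side","side0",X,uv,[.6,-.1,.2]);print("box",p.round(4),np.degrees(p[2]),e.tolist())
L=lambda a,b,z:np.array([(a,-b,z),(-a,-b,z),(-a,b,z),(a,b,z)])
p,e=fit("side","side0",L(.034,.08,.012),off([(460,249),(530,268),(480,408),(408,384)]),[.45,-.1,.2]);print("sound",p.round(4),np.degrees(p[2]),e.tolist())
p,e=fit("side","side0",L(.11,.10,.012),np.array([(275,379),(374,377),(384,471),(275,477)]),[.49,.36,.2]);print("layoff",p.round(4),np.degrees(p[2]),e.tolist())
p,e=fit("side","side0",L(.095,.1075,.045),off([(307,8),(490,12),(495,158+0),(302,155)]),[.54,-.34,.2]);print("tray",p.round(4),np.degrees(p[2]),e.tolist())
print("glue",pts("side","side0",off([(173,68)]),.145),"short",pts("side","side0",off([(440,500)]),.012))
E
```

```text
box [ 0.658  -0.0381  0.0052] 0.2996174088234978 [[1.2, 0.6], [0.2, 0.7], [0.6, 1.1], [0.0, 1.9], [1.5, 0.8]]
sound [ 0.4383 -0.0887 -0.1699] -9.733835890521325 [[0.4, 0.1], [0.1, 0.8], [0.9, 0.4], [0.7, 0.4]]
layoff [0.4896 0.3614 0.2362] 13.53519539240447 [[0.6, 0.2], [0.2, 1.2], [1.9, 0.9], [1.6, 0.4]]
tray [ 0.543  -0.3535  0.1531] 8.769227995744023 [[0.2, 0.8], [0.6, 0.2], [1.8, 1.0], [1.0, 0.6]]
glue [[ 0.73384599 -0.21761289  0.145     ]] short [[0.44241797 0.0922736  0.012     ]]
```

servo_tool([
  [[1, 2.3, 2.8, 1.2, 3.7], [1, 2.3, 2.8, 1.2, 3.7], [1, 2.3, 2.8, 1.2, 3.7], [1, 2.3, 2.8, 1.2, 3.7], [1, 2.3, 2.8, 1.2, 3.7], [1, 2.3, 2.8, 1.2, 3.7], [1, 2.3, 2.8, 1.2, 3.7], [1, 2.3, 2.8, 1.2, 3.7], [1, 2.3, 2.8, 1.2, 3.7], [1, 2.3, 2.8, 1.2, 3.7]],
], newtons=15)

```text
clock: 1.15
eef_pos: [0.4063, -0.3185, 0.3343]
ee_rot: [-3.141, -0.0, 0.933]
ft_force: [0.4, -0.5, -0.5]
gripper_width: 0.0909
finger_force: 0.0
```

servo_tool([
  [[1, 2.3, 2.8, 0, 3.7], [1, 2.3, 2.8, 0, 3.7], [1, 2.3, 2.8, 0, 3.7], [1, 2.3, 2.8, 0, 3.7], [1, 2.3, 2.8, 0, 3.7], [1, 2.3, 2.8, 0, 3.7], [1, 2.3, 2.8, 0, 3.7], [1, 2.3, 2.8, 0, 3.7], [1, 2.3, 2.8, 0, 3.7], [1, 2.3, 2.8, 0, 3.7]],
])

```text
clock: 2.15
eef_pos: [0.6363, -0.0384, 0.3337]
ee_rot: [-3.141, -0.0, 1.579]
ft_force: [0.4, 0.1, 0.2]
gripper_width: 0.0913
finger_force: 0.0
```

```bash
python3 - <<'E'
from h import *
p,d,s=look("wrist","w1"); print(s["eef_pos"],s["ee_rot"],s["clock"])
E
```

```text
[ 0.63626474 -0.03843801  0.33366252] [-3.14111427e+00 -6.86286176e-05  1.57911357e+00] 2.15
```

View pics/w1.png

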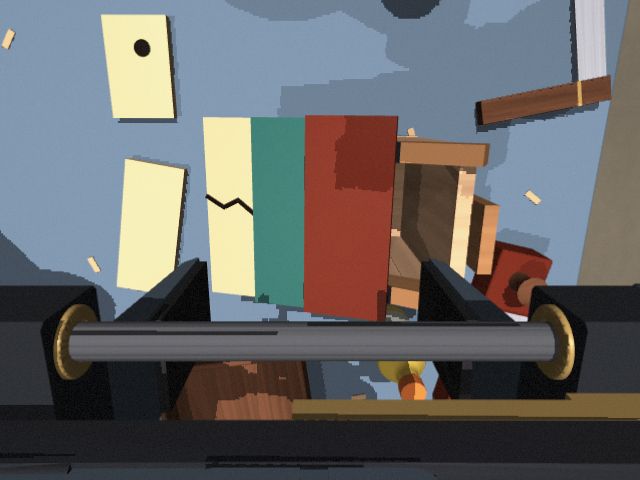

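Wrist view: the red top corners are at (304,115), (398,116), (303,313), (385,320). The cracked board's front edge runs (203,117)–(213,291), and the seam to green is at (250,117)–(255,299).

```bash
python3 - <<'E'
from h import *
uv=np.array([(304,115),(398,116),(303,312),(385,320),(203,117),(213,291),(250,117),(255,299)],float)
F=lambda c:seated(c,[(-.034,.08,.006),(-.034,-.08,.006)])
r=seated(RED,[(-.034,.08,.006),(.034,.08,.006),(-.034,-.08,.006),(.034,-.08,.006)])
X=np.r_[r,F(EAV),F(GRN)]
p,e=fit("wrist","w1",X,uv,[.658,-.038,0]);print(p,e.tolist())
s=np.array([(124,158),(187,169),(117,289),(178,300)],float)
X=np.array([(-.034,.08,.012),(.034,.08,.012),(-.034,-.08,.012),(.034,-.08,.012)])
q,e=fit("wrist","w1",X,s,[.438,-.089,-.17]);print("sound",q,e.tolist())
for n,c in(("R",RED),("G",GRN),("E",EAV)): print(n,tow(p,[c]),seated(c,[(-.034,0,-.006)])[0])
E
```

```text
[ 6.57025971e-01 -4.08676265e-02  5.19026469e-04] [[0.3, 0.6], [1.2, 0.1], [1.1, 0.2], [0.3, 1.7], [0.8, 1.4], [0.3, 0.9], [0.1, 1.4], [0.7, 1.5]]
sound [ 0.43930865 -0.09430796 -0.15335813] [[2.1, 2.6], [2.0, 1.1], [3.2, 0.8], [3.4, 3.7]]
R [[ 0.66182597 -0.04086514  0.1796    ]] [-0.02671396  0.          0.16549786]
G [[ 0.61772598 -0.04088802  0.1561    ]] [-0.07081396  0.          0.14199786]
E [[ 0.57352598 -0.04091097  0.1326    ]] [-0.11501396  0.          0.11849786]
```

servo_tool([
  [[1, 1.0, -0.15, -3, 0], [1, 1.0, 0, -3, 0], [1, 0.6, 0, -3, 0], [1, 0, 0, -3, 0], [1, 0, 0, -2.5, 0], [1, 0, 0, -1.1, 0], [1, 0, 0, -0.9, 0], [1, 0, 0, 0, 0]],
])

```text
clock: 3.0
eef_pos: [0.6614, -0.0413, 0.1685]
ee_rot: [-3.141, -0.0, 1.576]
ft_force: [-1.0, -0.4, 0.2]
gripper_width: 0.0911
finger_force: 0.0
```

servo_tool([
  [[0.5, 0, 0, 0, 0], [0.5, 0, 0, 0, 0], [0.5, 0, 0, 0, 0], [0.5, 0, 0, 0, 0], [0.5, 0, 0, 0, 0], [0.5, 0, 0, 0, 0]],
], newtons=15)

```text
clock: 3.6
eef_pos: [0.662, -0.0414, 0.1696]
ee_rot: [3.14, 0.0, 1.576]
ft_force: [-1.9, 0.6, 6.2]
gripper_width: 0.068
finger_force: 15.0
```

servo_tool([
  [[0.5, 0, 0, 0.4, 0], [0.5, 0, 0, 1, 0], [0.5, 0, 0, 2, 0], [0.5, 0, 0, 3, 0], [0.5, 0, 0, 3, 0], [0.5, 0, 0, 2, 0], [0.5, 0, 0, 0, 0], [0.5, 0, 0, 0, 0]],
])

```text
clock: 4.4
eef_pos: [0.6615, -0.0413, 0.2831]
ee_rot: [3.141, 0.0, 1.576]
ft_force: [-0.5, -0.5, -0.9]
gripper_width: 0.0679
finger_force: 15.0
```

```bash
python3 - <<'E'
from h import *
look("wrist","w2"); 
p,d,s=look("side","s2")
a=cv2.imread("pics/w2.png")[60:380,150:460]
b=cv2.resize(p[150:310,220:380],None,fx=2,fy=2)
cv2.imwrite("pics/c2.png",np.hstack([a[:320],b]))
E
```

```text
(no output)
```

View pics/c2.png

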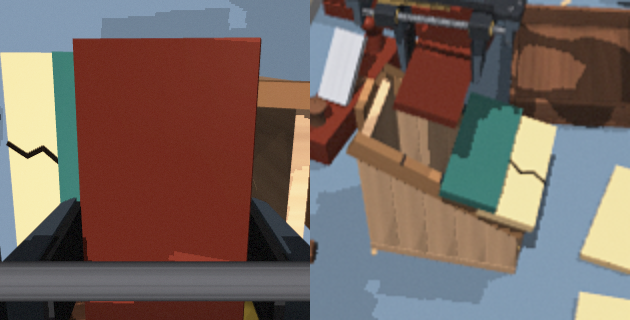

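Red is in hand, looks level, and green/cracked have not moved.

servo_tool([
  [[0.5, -1.2, 4.15, 0, 1.35], [0.5, -1.2, 4.15, 0, 1.35], [0.5, -1.2, 4.15, 0, 1.35], [0.5, -1.2, 4.15, 0, 1.35], [0.5, -1.2, 4.15, 0, 1.35], [0.5, -1.2, 4.15, 0, 1.35], [0.5, -1.2, 4.15, 0, 1.35], [0.5, -1.2, 4.15, 0, 1.35], [0.5, -1.2, 4.15, 0, 1.35], [0.5, -1.2, 4.15, 0, 1.35]],
])

```text
clock: 5.5
eef_pos: [0.5404, 0.3751, 0.2817]
ee_rot: [-3.14, 0.001, 1.813]
ft_force: [1.0, -0.1, -0.8]
gripper_width: 0.0681
finger_force: 15.0
```

servo_tool([
  [[0.5, 0, 0, -3, 0], [0.5, 0, 0, -4.5, 0], [0.5, 0, 0, -4.5, 0], [0.5, 0, 0, -4.5, 0], [0.5, 0, 0, -4.5, 0], [0.5, 0, 0, -3, 0], [0.5, 0, 0, -1.4, 0], [0.5, 0, 0, -0.6, 0], [0.5, 0, 0, -0.4, 0], [0.5, 0, 0, -0.2, 0]],
])

```text
clock: 6.5
eef_pos: [0.5423, 0.3741, 0.0179]
ee_rot: [3.14, -0.0, 1.812]
ft_force: [0.4, 0.3, -1.0]
gripper_width: 0.0678
finger_force: 15.0
```

servo_tool([
  [[0.5, 0, 0, -0.2, 0], [0.5, 0, 0, -0.15, 0], [0.5, 0, 0, 0, 0], [0.8, 0, 0, 0, 0], [1, 0, 0, 0, 0], [1, 0, 0, 0, 0], [1, 0, 0, 0.5, 0], [1, 0, 0, 2, 0], [1, 0, 0, 4, 0], [1, 0, 0, 4, 0]],
])

```text
clock: 7.5
eef_pos: [0.5411, 0.3734, 0.1195]
ee_rot: [-3.14, 0.0, 1.812]
ft_force: [0.6, 0.8, -0.2]
gripper_width: 0.0915
finger_force: 0.0
```

servo_tool([
  [[1, -0.2, 0, 4, 0], [1, -0.2, 0, 4.5, 0], [1, -0.2, 0, 4.5, 0], [1, -0.1, 0, 4.5, 0], [1, 0, 0, 0, 0]],
])

```text
clock: 8.0
eef_pos: [0.5365, 0.375, 0.3007]
ee_rot: [3.132, -0.003, 1.812]
ft_force: [-0.0, 0.2, -0.4]
gripper_width: 0.0911
finger_force: 0.0
```

```bash
python3 - <<'E'
from h import *
look("wrist","w3"); p,d,s=look("side","s3")
a=cv2.imread("pics/w3.png")[0:330,100:600]
b=cv2.resize(p[150:310,220:360],None,fx=330/160,fy=330/160)
cv2.imwrite("pics/c3.png",np.hstack([a,b])); print(a.shape,b.shape)
E
```

```text
(330, 500, 3) (330, 289, 3)
```

View pics/c3.png

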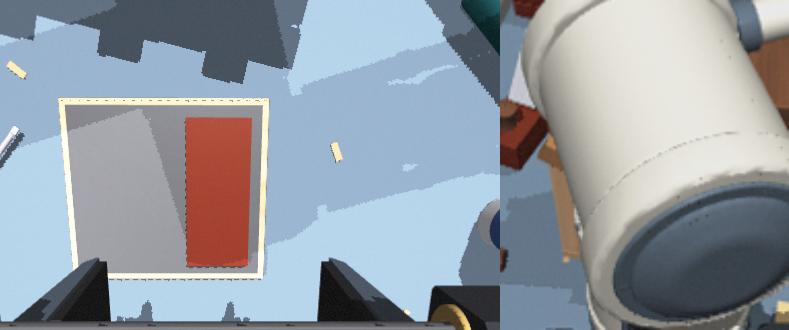

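Red lies square on the side board, with ample room left for the green one.

servo_tool([
  [[1, 0.8, -4.15, 0, -1.35], [1, 0.8, -4.15, 0, -1.35], [1, 0.8, -4.15, 0, -1.35], [1, 0.8, -4.15, 0, -1.35], [1, 0.8, -4.15, 0, -1.35], [1, 0.8, -4.15, 0, -1.35], [1, 0.8, -4.15, 0, -1.35], [1, 0.8, -4.15, 0, -1.35], [1, 0.8, -4.15, 0, -1.35], [1, 0.8, -4.15, 0, -1.35]],
])

```text
clock: 9.1
eef_pos: [0.6139, -0.043, 0.2918]
ee_rot: [-3.139, -0.0, 1.575]
ft_force: [0.5, 0.5, 0.1]
gripper_width: 0.091
finger_force: 0.0
```

servo_tool([
  [[1, 0, 0, -3, 0], [1, 0, 0, -3, 0], [1, 0, 0, -3, 0], [1, 0, 0, -2, 0], [1, 0, 0, -1.5, 0], [1, 0, 0, 0, 0]],
])

```text
clock: 9.7
eef_pos: [0.6124, -0.041, 0.165]
ee_rot: [-3.135, -0.001, 1.576]
ft_force: [0.0, -0.2, -0.3]
gripper_width: 0.0913
finger_force: 0.0
```

servo_tool([
  [[1, 0.55, 0, -0.5, 0], [1, 0, 0, -0.8, 0], [1, 0, 0, -0.7, 0], [1, 0, 0, 0, 0], [1, 0, 0, 0, 0]],
])

```text
clock: 10.2
eef_pos: [0.62, -0.0413, 0.1485]
ee_rot: [-3.141, 0.0, 1.576]
ft_force: [0.6, 0.1, -0.5]
gripper_width: 0.0914
finger_force: 0.0
```

servo_tool([
  [[0.5, 0, 0, 0, 0], [0.5, 0, 0, 0, 0], [0.5, 0, 0, 0, 0], [0.5, 0, 0, 0, 0], [0.5, 0, 0, 0, 0], [0.5, 0, 0, 0, 0]],
])

```text
clock: 10.8
eef_pos: [0.6201, -0.0413, 0.1486]
ee_rot: [3.141, -0.0, 1.576]
ft_force: [-2.1, 1.4, 4.6]
gripper_width: 0.068
finger_force: 15.0
```

servo_tool([
  [[0.5, 0, 0, 0.4, 0], [0.5, 0, 0, 1, 0], [0.5, 0, 0, 2, 0], [0.5, 0, 0, 3, 0], [0.5, 0, 0, 3, 0], [0.5, 0, 0, 3, 0], [0.5, 0, 0, 2, 0], [0.5, 0, 0, 0, 0]],
])

```text
clock: 11.6
eef_pos: [0.6215, -0.0415, 0.2962]
ee_rot: [3.136, 0.001, 1.576]
ft_force: [-0.0, 0.8, -1.0]
gripper_width: 0.0679
finger_force: 15.0
```

servo_tool([
  [[0.5, -1.9, 3.9, 0, 1.35], [0.5, -1.9, 3.9, 0, 1.35], [0.5, -1.9, 3.9, 0, 1.35], [0.5, -1.9, 3.9, 0, 1.35], [0.5, -1.9, 3.9, 0, 1.35], [0.5, -1.9, 3.9, 0, 1.35], [0.5, -1.9, 3.9, 0, 1.35], [0.5, -1.9, 3.9, 0, 1.35], [0.5, -1.9, 3.9, 0, 1.35], [0.5, -1.6, 3.9, 0, 1.35]],
])

```text
clock: 12.6
eef_pos: [0.4316, 0.35, 0.292]
ee_rot: [-3.141, 0.0, 1.813]
ft_force: [1.4, -0.3, -0.5]
gripper_width: 0.0681
finger_force: 15.0
```

servo_tool([
  [[0.5, 0, 0, -4, 0], [0.5, 0, 0, -4.5, 0], [0.5, 0, 0, -4.5, 0], [0.5, 0, 0, -4.5, 0], [0.5, 0, 0, -4.5, 0], [0.5, 0, 0, -3, 0], [0.5, 0, 0, 0, 0], [0.5, 0, 0, 0, 0]],
])

```text
clock: 13.4
eef_pos: [0.433, 0.3486, 0.0427]
ee_rot: [-3.141, 0.0, 1.812]
ft_force: [-0.1, 0.7, 0.2]
gripper_width: 0.0676
finger_force: 15.0
```

```bash
python3 - <<'E'
from h import *
p,d,s=look("side","s4"); print(s["eef_pos"])
E
```

```text
[0.43299102 0.34860871 0.04272155]
```

servo_tool([
  [[0.5, 0, 0, -1.2, 0], [0.5, 0, 0, -1, 0], [0.5, 0, 0, -0.6, 0], [0.5, 0, 0, 0, 0], [0.8, 0, 0, 0, 0], [1, 0, 0, 0, 0], [1, 0, 0, 0, 0], [1, 0, 0, 0.5, 0], [1, 0, 0, 2, 0], [1, 0, 0, 4, 0]],
])

```text
clock: 14.45
eef_pos: [0.4317, 0.3477, 0.0785]
ee_rot: [-3.137, 0.001, 1.812]
ft_force: [0.9, 0.4, 1.2]
gripper_width: 0.0912
finger_force: 0.0
```

servo_tool([
  [[1, 0, 0, 4.5, 0], [1, 0, 0, 4.5, 0], [1, 0, 0, 4.5, 0], [1, 0, 0, 4.5, 0], [1, 0, 0, 0, 0], [1, 0, 0, 0, 0]],
])

```text
clock: 15.05
eef_pos: [0.4333, 0.3488, 0.2607]
ee_rot: [3.139, -0.001, 1.812]
ft_force: [-0.1, 0.5, 0.0]
gripper_width: 0.091
finger_force: 0.0
```

```bash
python3 - <<'E'
from h import *
look("wrist","w5"); p,d,s=look("scene","s5")
a=cv2.imread("pics/w5.png")[0:330,100:600]
b=cv2.resize(p[210:370,210:360],None,fx=330/160,fy=330/160)
cv2.imwrite("pics/c5.png",np.hstack([a,b]))
E
```

```text
(no output)
```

View pics/c5.png

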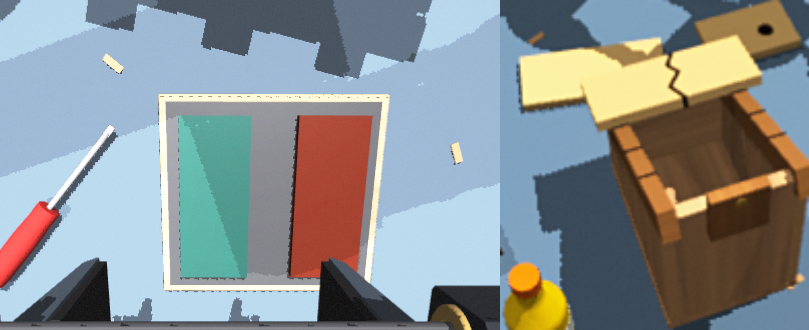

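Both boards lie flat side by side; the cracked board is still square on the box.

servo_tool([
  [[1, 1.4, -3.9, 0, -1.35], [1, 1.4, -3.9, 0, -1.35], [1, 1.4, -3.9, 0, -1.35], [1, 1.4, -3.9, 0, -1.35], [1, 1.4, -3.9, 0, -1.35], [1, 1.4, -3.9, 0, -1.35], [1, 1.4, -3.9, 0, -1.35], [1, 1.4, -3.9, 0, -1.35], [1, 1.4, -3.9, 0, -1.35], [1, 1.4, -3.9, 0, -1.35]],
])

```text
clock: 16.15
eef_pos: [0.5727, -0.043, 0.2579]
ee_rot: [-3.139, -0.001, 1.575]
ft_force: [1.0, 1.1, 0.6]
gripper_width: 0.0913
finger_force: 0.0
```

servo_tool([
  [[1, 0, 0, -4, 0], [1, 0, 0, -3, 0], [1, 0, 0, -2, 0], [1, 0, 0, -1, 0], [1, 0, 0, 0, 0], [1, 0, 0, 0, 0]],
])

```text
clock: 16.75
eef_pos: [0.5733, -0.0413, 0.1598]
ee_rot: [3.141, -0.0, 1.576]
ft_force: [1.1, -0.1, 0.5]
gripper_width: 0.0914
finger_force: 0.0
```

servo_tool([
  [[1, 0, 0, -2, 0], [1, 0, 0, -1.2, 0], [1, 0, 0, -0.8, 0], [1, 0, 0, 0, 0], [0.5, 0, 0, 0, 0], [0.5, 0, 0, 0, 0], [0.5, 0, 0, 0, 0], [0.5, 0, 0, 0, 0], [0.5, 0, 0, 0, 0], [0.5, 0, 0, 0, 0]],
])

```text
clock: 17.75
eef_pos: [0.5734, -0.0414, 0.1198]
ee_rot: [3.141, 0.0, 1.576]
ft_force: [-0.2, 0.1, 5.7]
gripper_width: 0.0676
finger_force: 15.0
```

servo_tool([
  [[0.5, 0, 0, 0.4, 0], [0.5, 0, 0, 1, 0], [0.5, 0, 0, 2, 0], [0.5, 0, 0, 3, 0], [0.5, 0, 0, 3, 0], [0.5, 0, 0, 2, 0], [0.5, 0, 0, 0, 0]],
])

```text
clock: 18.45
eef_pos: [0.5745, -0.0416, 0.2369]
ee_rot: [3.136, 0.001, 1.576]
ft_force: [0.4, 0.3, -1.8]
gripper_width: 0.068
finger_force: 15.0
```

servo_tool([
  [[0.5, -0.4, -3.85, 0, 1], [0.5, -0.4, -3.85, 0, 1], [0.5, -0.4, -3.85, 0, 1], [0.5, -0.4, -3.85, 0, 1], [0.5, -0.4, -3.85, 0, 1], [0.5, -0.4, -3.85, 0, 1], [0.5, -0.4, -3.85, 0, 1], [0.5, -0.4, -3.85, 0, 1], [0.5, 0, 0, 0, 0], [0.5, 0, 0, 0, 0]],
])

```text
clock: 19.45
eef_pos: [0.5405, -0.3497, 0.2325]
ee_rot: [-3.141, -0.001, 1.714]
ft_force: [-1.2, 1.0, -1.4]
gripper_width: 0.0681
finger_force: 15.0
```

```bash
python3 - <<'E'
from h import *
p,d,s=look("wrist","w6"); print(s["eef_pos"])
cv2.imwrite("pics/c6.png",p[:,:])
E
```

```text
[ 0.54045031 -0.3497337   0.23249267]
```

View pics/c6.png

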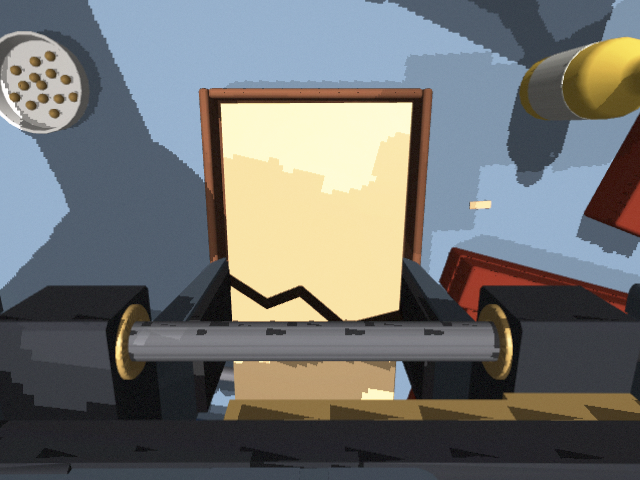

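Tray far rim corners are at (200,89) and (432,89), and the board's far end is at (220,102)–(413,102).

```bash
python3 - <<'E'
from h import *
a=pts("wrist","w6",[(200,89),(432,89)],.045);print(a)
R=1.714-np.pi/2
v=np.array([np.sin(R),-np.cos(R)]); print(np.degrees(np.arctan2(*(a[1]-a[0])[[1,0]])), a.mean(0)[:2]+.1075*v)
E
```

```text
[[ 0.43422333 -0.26496021  0.045     ]
 [ 0.61909713 -0.23846006  0.045     ]]
8.157315706900466 [ 0.54200206 -0.35810975]
```

servo_tool([
  [[0.5, 0.2, -0.6, -3, 0], [0.5, 0, 0, -4.5, 0], [0.5, 0, 0, -4.5, 0], [0.5, 0, 0, -4, 0], [0.5, 0, 0, -3, 0], [0.5, 0, 0, -1.5, 0], [0.5, 0, 0, -0.8, 0], [0.5, 0, 0, 0, 0]],
])

```text
clock: 20.3
eef_pos: [0.5433, -0.3549, 0.0205]
ee_rot: [-3.141, -0.0, 1.717]
ft_force: [-0.3, -0.5, -1.1]
gripper_width: 0.0683
finger_force: 15.0
```

servo_tool([
  [[0.5, 0, 0, -0.2, 0], [0.8, 0, 0, 0, 0], [0.9, 0, 0, 0, 0], [1, 0, 0, 0, 0], [1, 0, 0, 0.5, 0], [1, 0, 0, 3, 0], [1, 0, 0, 4, 0], [1, 0, 0, 4.5, 0], [1, 0, 0, 4.5, 0], [1, 0, 0, 0, 0]],
])

```text
clock: 21.3
eef_pos: [0.5456, -0.3572, 0.1904]
ee_rot: [3.135, 0.007, 1.716]
ft_force: [0.9, -0.2, -1.0]
gripper_width: 0.0911
finger_force: 0.0
```

servo_tool([
  [[1, -1.3, 3.3, 0.4, -2.2], [1, -1.3, 3.3, 0.4, -2.2], [1, -1.3, 3.3, 0.4, -2.2], [1, -1.3, 3.3, 0.4, -2.2], [1, -1.3, 3.3, 0.4, -2.2], [1, -1.3, 3.3, 0.4, -2.2], [1, -1.3, 3.3, 0.4, -2.2], [1, -1.3, 3.3, 0.4, -2.2], [1, 0, 0, 0, 0], [1, 0, 0, 0, 0]],
])

```text
clock: 22.3
eef_pos: [0.4392, -0.091, 0.2158]
ee_rot: [3.141, 0.0, 1.41]
ft_force: [-0.2, -0.9, 0.1]
gripper_width: 0.0913
finger_force: 0.0
```

```bash
python3 - <<'E'
from h import *
p,d,s=look("wrist","w7"); print(s["eef_pos"],s["ee_rot"])
q,d,s=look("side","s7")
b=cv2.resize(q[150:214,315:390],(240,205))
o=p.copy(); o[275:480,0:240]=b
cv2.imwrite("pics/c7.png",o)
E
```

```text
[ 0.43916144 -0.09097392  0.21579686] [3.14064015e+00 2.87299137e-04 1.41037204e+00]
```

View pics/c7.png

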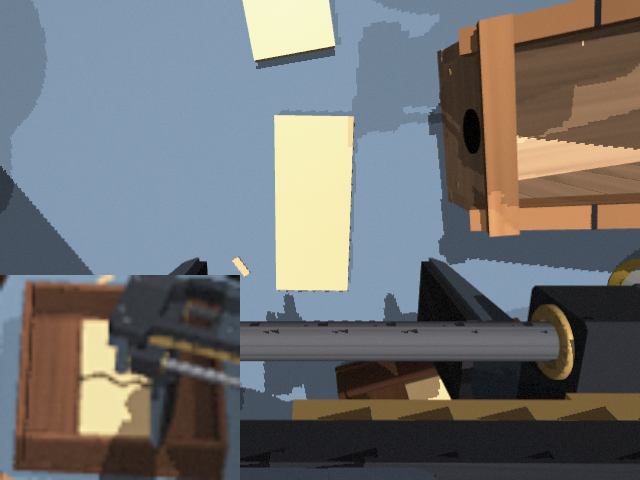

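The cracked board lies in the tray. The sound board's top corners are at (275,115), (354,116), (276,290), (348,291).

```bash
python3 - <<'E'
from h import *
X=np.array([(-.034,.08,.012),(.034,.08,.012),(-.034,-.08,.012),(.034,-.08,.012)])
q,e=fit("wrist","w7",X,np.array([(275,115),(354,116),(276,290),(348,291)],float),[.438,-.089,-.17]);print("sound",q,e.tolist(),np.pi/2+q[2])
# box walls: front and pencil ticks later
E
```

```text
sound [ 0.43737373 -0.09288695 -0.17560576] [[0.3, 0.2], [0.2, 0.4], [0.4, 0.3], [0.4, 0.4]] 1.3951905666427262
```

servo_tool([
  [[1, -0.2, -0.2, -4, -0.9], [1, 0, 0, -4.5, 0], [1, 0, 0, -4.5, 0], [1, 0, 0, -4, 0], [1, 0, 0, -2.4, 0], [1, 0, 0, -1.2, 0], [1, 0, 0, -0.5, 0], [1, 0, 0, 0, 0], [0.5, 0, 0, 0, 0], [0.5, 0, 0, 0, 0]],
])

```text
clock: 23.4
eef_pos: [0.4377, -0.0936, 0.0051]
ee_rot: [3.14, 0.0, 1.393]
ft_force: [0.8, -0.1, -0.5]
gripper_width: 0.078
finger_force: 0.0
```

servo_tool([
  [[0.5, 0, 0, 0, 0], [0.5, 0, 0, 0, 0], [0.5, 0, 0, 0, 0], [0.5, 0, 0, 0, 0], [0.5, 0, 0, 0, 0]],
])

```text
clock: 23.9
eef_pos: [0.4375, -0.0935, 0.005]
ee_rot: [3.14, 0.0, 1.393]
ft_force: [-0.2, 0.4, 8.1]
gripper_width: 0.0681
finger_force: 15.0
```

servo_tool([
  [[0.5, 0, 0, 0.5, 0], [0.5, 0, 0, 2, 0], [0.5, 0, 0, 4, 0], [0.5, 0, 0, 4.5, 0], [0.5, 0, 0, 4.5, 0], [0.5, 0, 0, 4.5, 0], [0.5, 0, 0, 2, 1], [0.5, 2, 0.8, 0, 2], [0.5, 2.5, 1, 0, 2], [0.5, 2.5, 1, 0, 2]],
])

```text
clock: 24.9
eef_pos: [0.5076, -0.0649, 0.2252]
ee_rot: [3.141, 0.0, 1.516]
ft_force: [0.4, -0.4, -0.8]
gripper_width: 0.0678
finger_force: 15.0
```

servo_tool([
  [[0.5, 2.5, 1, 0, 2], [0.5, 2.5, 1, 0, 1.3], [0.5, 1.6, 0.5, 0, 0], [0.5, 0, 0, 0, 0], [0.5, 0, 0, 0, 0], [0.5, 0, 0, 0, 0]],
])

```text
clock: 25.5
eef_pos: [0.5722, -0.0405, 0.2246]
ee_rot: [-3.141, 0.0, 1.573]
ft_force: [-0.4, 0.1, -0.4]
gripper_width: 0.0677
finger_force: 15.0
```

```bash
python3 - <<'E'
from h import *
p,d,s=look("wrist","w8"); print(s["eef_pos"],s["ee_rot"])
cv2.imwrite("pics/c8.png",p[:480])
E
```

```text
[ 0.57216835 -0.04050622  0.22455931] [-3.14102616e+00  1.26307169e-05  1.57257498e+00]
```

View pics/c8.png

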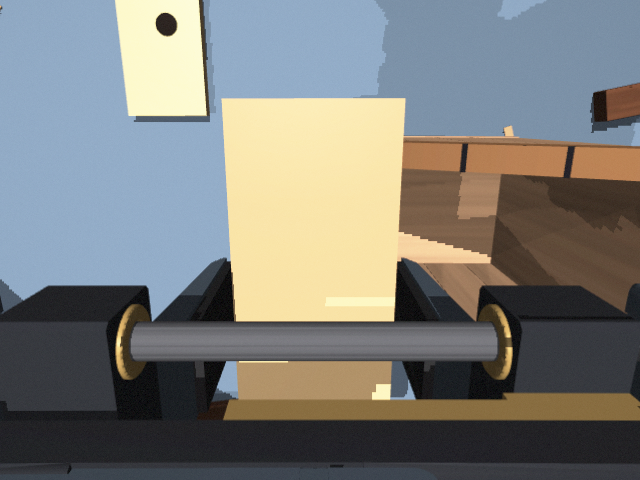

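Held board's far corners are at (222,99), (405,99); pencil ticks show at x≈464 and x≈569 on the +y wall.

```bash
python3 - <<'E'
from h import *
p=[.6572,-.0405,.0005]
m=seated(GRN,[(.034,.0575,-.006)]);t=seated(RED,[(.034,.0575,-.006)])
print(proj("wrist","w8",tow(p,np.r_[m,t])))
print(pts("wrist","w8",[(222,99),(405,99)],.2245+.007))
E
```

```text
[[461.33013571 151.00557414]
 [566.18459006 154.04448902]]
[[0.53689601 0.04058528 0.2315    ]
 [0.6047051  0.04063086 0.2315    ]]
```

servo_tool([
  [[0.5, 0.3, -0.25, -3, 0], [0.5, 0, 0, -3, 0], [0.5, 0, 0, -1.5, 0], [0.5, 0, 0, -0.5, 0], [0.5, 0, 0, 0, 0], [0.5, 0, 0, 0, 0], [0.5, 0, 0, -0.3, 0], [0.5, 0, 0, 0, 0]],
])

```text
clock: 26.35
eef_pos: [0.5763, -0.0429, 0.1418]
ee_rot: [3.141, 0.0, 1.573]
ft_force: [-0.1, -0.7, -0.7]
gripper_width: 0.0682
finger_force: 15.0
```

servo_tool([
  [[0.5, -0.05, 0, -0.1, 0], [0.79, 0, 0, 0, 0], [0.79, 0, 0, -0.3, 0], [0.79, 0, 0, -0.4, 0], [0.79, 0, 0, -0.4, 0], [0.79, 0, 0, -0.4, 0], [0.79, 0, 0, -0.4, 0], [0.79, 0, 0, 0, 0], [0.79, 0, 0, 0, 0]],
])

```text
clock: 27.25
eef_pos: [0.5756, -0.0428, 0.1213]
ee_rot: [-3.141, -0.0, 1.573]
ft_force: [-0.9, 0.5, 0.1]
gripper_width: 0.0721
finger_force: 0.0
```

Caged without force. Open fully, rise and look.

servo_tool([
  [[1, 0, 0, 0, 0], [1, 0, 0, 0, 0], [1, 0, 0, 0, 0], [1, 0, 0, 1, 0], [1, 0, 0, 3, 0], [1, 0, 0, 4, 0], [1, 0, 0, 4.5, 0], [1, 0, 0, 4.5, 0], [1, 0, 0, 0, 0], [1, 0, 0, 0, 0]],
])

```text
clock: 28.25
eef_pos: [0.5759, -0.0429, 0.2931]
ee_rot: [3.139, 0.0, 1.573]
ft_force: [0.6, 0.6, 0.1]
gripper_width: 0.0914
finger_force: 0.0
```

```bash
python3 - <<'E'
from h import *
p,d,s=look("wrist","w9"); print(s["eef_pos"],s["ee_rot"])
q,d,s=look("side","s9")
b=cv2.resize(q[200:300,230:350],(240,200))
p[280:,0:240]=b
cv2.imwrite("pics/c9.png",p)
E
```

```text
[ 0.57591975 -0.04286035  0.29307512] [3.13896343e+00 4.94799488e-04 1.57290514e+00]
```

View pics/c9.png

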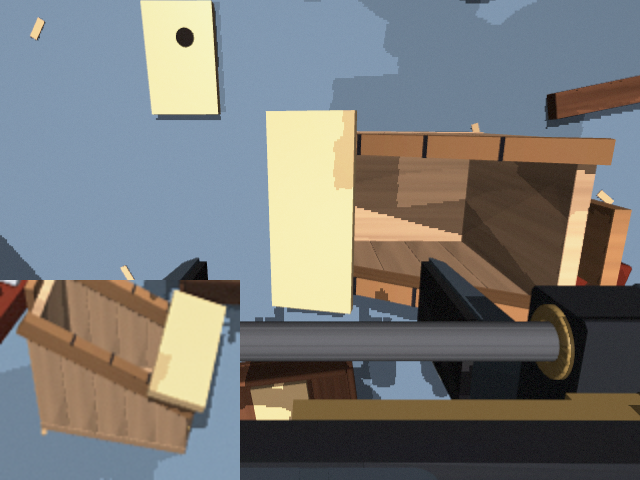

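Sound corners are at (267,111), (355,110), (272,307), (351,313); ticks at (359,146), (425,147), (502,150).

```bash
python3 - <<'E'
from h import *
tk=np.r_[seated(EAV,[(.034,.0575,-.006)]),seated(GRN,[(.034,.0575,-.006)]),seated(RED,[(.034,.0575,-.006)])]
uv=np.array([(359,146),(425,147),(502,150)],float)
r=least_squares(lambda q:(proj("wrist","w9",tow([q[0],q[1],0],tk))-uv).ravel(),[.657,-.04]);print("box",r.x,r.fun.round(1))
X=seated(EAV,[(-.034,.08,.006),(.034,.08,.006),(-.034,-.08,.006),(.034,-.08,.006)])
p,e=fit("wrist","w9",X,np.array([(267,111),(355,110),(272,307),(351,313)],float),[.657,-.04,0]);print("sound",p,e.tolist())
E
```

```text
box [ 0.65899322 -0.0449467 ] [ 0.4 -0.3  0.1  0.6 -0.5 -0.3]
sound [ 0.65731061 -0.04158998  0.00479252] [[0.7, 0.3], [0.3, 0.4], [0.5, 1.5], [0.0, 0.6]]
```

Sound is placed within ~2–3 mm. Now fetch green.

servo_tool([
  [[1, -1.43, 3.92, 0, 1.37], [1, -1.43, 3.92, 0, 1.37], [1, -1.43, 3.92, 0, 1.37], [1, -1.43, 3.92, 0, 1.37], [1, -1.43, 3.92, 0, 1.37], [1, -1.43, 3.92, 0, 1.37], [1, -1.43, 3.92, 0, 1.37], [1, -1.43, 3.92, 0, 1.37], [1, -1.43, 3.92, 0, 1.37], [1, -1.43, 3.92, 0, 1.37]],
])

```text
clock: 29.35
eef_pos: [0.4312, 0.3503, 0.2902]
ee_rot: [-3.139, 0.001, 1.813]
ft_force: [0.2, 0.4, -0.5]
gripper_width: 0.0908
finger_force: 0.0
```

servo_tool([
  [[1, 0, 0, -4, 0], [1, 0, 0, -4.5, 0], [1, 0, 0, -4.5, 0], [1, 0, 0, -4.5, 0], [1, 0, 0, -4, 0], [1, 0, 0, -2, 0], [1, 0, 0, 0, 0], [1, 0, 0, 0, 0]],
])

```text
clock: 30.15
eef_pos: [0.4323, 0.3489, 0.0563]
ee_rot: [-3.14, 0.0, 1.812]
ft_force: [0.9, 0.3, 0.5]
gripper_width: 0.0913
finger_force: 0.0
```

servo_tool([
  [[1, 0, 0, -2, 0], [1, 0, 0, -1.2, 0], [1, 0, 0, -0.7, 0], [1, 0, 0, 0, 0], [0.5, 0, 0, 0, 0], [0.5, 0, 0, 0, 0], [0.5, 0, 0, 0, 0], [0.5, 0, 0, 0, 0], [0.5, 0, 0, 0, 0], [0.5, 0, 0, 0, 0]],
])

```text
clock: 31.15
eef_pos: [0.4329, 0.3494, 0.0179]
ee_rot: [3.141, -0.0, 1.812]
ft_force: [-1.1, -0.2, 5.7]
gripper_width: 0.0675
finger_force: 15.0
```

servo_tool([
  [[0.5, 0, 0, 0.5, 0], [0.5, 0, 0, 2, 0], [0.5, 0, 0, 4, 0], [0.5, 0, 0, 4.5, 0], [0.5, 0, 0, 4.5, 0], [0.5, 0, 0, 4.5, 0], [0.5, 0, 0, 4.5, 0], [0.5, 0, 0, 2, 0], [0.5, 0, 0, 0, 0]],
])

```text
clock: 32.05
eef_pos: [0.4336, 0.3498, 0.2859]
ee_rot: [3.136, -0.002, 1.812]
ft_force: [-0.2, 0.7, -2.3]
gripper_width: 0.068
finger_force: 15.0
```

servo_tool([
  [[0.5, 1.86, -3.93, 0, -1.37], [0.5, 1.86, -3.93, 0, -1.37], [0.5, 1.86, -3.93, 0, -1.37], [0.5, 1.86, -3.93, 0, -1.37], [0.5, 1.86, -3.93, 0, -1.37], [0.5, 1.86, -3.93, 0, -1.37], [0.5, 1.86, -3.93, 0, -1.37], [0.5, 1.86, -3.93, 0, -1.37], [0.5, 1.86, -3.93, 0, -1.37], [0.5, 1.86, -3.93, 0, -1.37]],
])

```text
clock: 33.05
eef_pos: [0.6184, -0.0455, 0.281]
ee_rot: [-3.139, -0.001, 1.572]
ft_force: [0.2, -0.2, -0.7]
gripper_width: 0.0674
finger_force: 15.0
```

servo_tool([
  [[0.5, 0, 0, -3, 0], [0.5, 0, 0, -2, 0], [0.5, 0, 0, 0, 0], [0.5, 0, 0, 0, 0], [0.5, 0, 0, 0, 0]],
])

```text
clock: 33.55
eef_pos: [0.619, -0.0436, 0.2334]
ee_rot: [3.14, 0.0, 1.573]
ft_force: [-0.0, 1.0, -0.5]
gripper_width: 0.0682
finger_force: 15.0
```

```bash
python3 - <<'E'
from h import *
p,d,s=look("wrist","w10"); print(s["eef_pos"],s["ee_rot"])
h=cv2.cvtColor(p,cv2.COLOR_BGR2HSV); m=((h[...,0]>75)&(h[...,0]<98)&(h[...,1]>90)).astype(np.uint8); m[255:]=0
m=cv2.morphologyEx(m,cv2.MORPH_OPEN,np.ones((7,7)))
ys,xs=np.nonzero(m)
for r in(ys.min()+3,160,220,250): x=np.nonzero(m[r])[0]; print(r,x.min(),x.max())
print("top",ys.min())
z=s["eef_pos"][2]+.006
y0=ys.min(); x=np.nonzero(m[y0+3])[0]
P=pts("wrist","w10",[(x.min(),y0),(x.max()+1,y0)],z); print(P, P.mean(0)-[0,.08,0])
E
```

```text
[ 0.61896623 -0.04361816  0.23337191] [3.14041685e+00 2.03343614e-04 1.57326439e+00]
109 224 404
160 226 401
220 230 398
250 231 396
top 106
[[0.5840559  0.03500398 0.23937191]
 [0.65178511 0.03510121 0.23937191]] [ 0.61792051 -0.0449474   0.23937191]
```

servo_tool([
  [[0.5, 0.1, 0.2, -3, 0], [0.5, 0, 0, -2, 0], [0.5, 0, 0, -1, 0], [0.5, 0, 0, -0.5, 0], [0.5, 0, 0, 0, 0], [0.5, 0, 0, 0, 0]],
])

```text
clock: 34.2
eef_pos: [0.6202, -0.0419, 0.1684]
ee_rot: [3.14, 0.0, 1.573]
ft_force: [-0.1, 0.4, -0.2]
gripper_width: 0.0677
finger_force: 15.0
```

servo_tool([
  [[0.5, 0, 0, -0.3, 0], [0.79, 0, 0, 0, 0], [0.79, 0, 0, -0.3, 0], [0.79, 0, 0, -0.4, 0], [0.79, 0, 0, -0.4, 0], [0.79, 0, 0, -0.4, 0], [0.79, 0, 0, -0.3, 0], [0.79, 0, 0, 0, 0], [0.79, 0, 0, 0, 0]],
])

```text
clock: 35.1
eef_pos: [0.6196, -0.0418, 0.1464]
ee_rot: [-3.141, -0.0, 1.573]
ft_force: [0.4, -0.1, 0.1]
gripper_width: 0.0718
finger_force: 0.0
```

servo_tool([
  [[1, 0, 0, 0, 0], [1, 0, 0, 0, 0], [1, 0, 0, 0, 0], [1, 0, 0, 1, 0], [1, 0, 0, 3, 0], [1, 0, 0, 4, 0], [1, 0, 0, 4.5, 0], [1, 0, 0, 2, 0], [1, 0, 0, 0, 0], [1, 0, 0, 0, 0]],
])

```text
clock: 36.1
eef_pos: [0.6195, -0.0418, 0.2919]
ee_rot: [3.141, 0.0, 1.573]
ft_force: [0.4, -0.2, -0.3]
gripper_width: 0.0915
finger_force: 0.0
```

```bash
python3 - <<'E'
from h import *
p,d,s=look("wrist","w11"); print(s["eef_pos"],s["ee_rot"])
q,d,s=look("side","s11")
b=cv2.resize(q[200:300,230:350],(240,200))
p[280:,0:240]=b
cv2.imwrite("pics/c11.png",p)
E
```

```text
[ 0.61952701 -0.04184219  0.29189213] [3.14084364e+00 1.51362594e-04 1.57281404e+00]
```

View pics/c11.png

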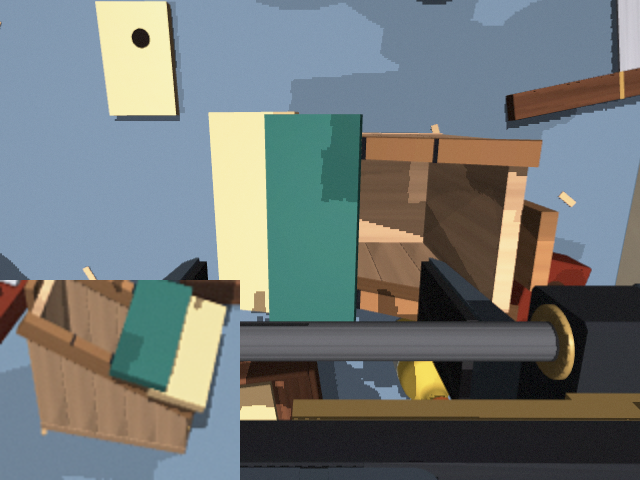

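Green laps sound; corners are at (265,115), (362,115) with the sound front edge at (210,113)–(218,311) and ticks at about (364,148), (435,150).

```bash
python3 - <<'E'
from h import *
X=np.r_[seated(GRN,[(-.034,.08,.006),(.034,.08,.006)]),seated(EAV,[(-.034,.08,.006),(-.034,-.08,.006)])]
uv=np.array([(265,115),(362,115),(210,113),(218,311)],float)
for i in((0,1),(2,3)):
  r=least_squares(lambda q:(proj("wrist","w11",tow([q[0],q[1],0],X[list(i)]))-uv[list(i)]).ravel(),[.657,-.04]);print(r.x,r.fun.round(1))
tk=np.r_[seated(GRN,[(.034,.0575,-.006)]),seated(RED,[(.034,.0575,-.006)])];u=np.array([(364,148),(435,150)],float)
r=least_squares(lambda q:(proj("wrist","w11",tow([q[0],q[1],0],tk))-u).ravel(),[.657,-.04]);print("box",r.x,r.fun.round(1))
E
```

```text
[ 0.65799521 -0.04427364] [ 0.5  0.1 -0.4 -0.2]
[ 0.65613799 -0.04367459] [-1.9  1.7  2.1 -2.2]
box [ 0.65856032 -0.04408519] [-0.3 -0.1  0.3  0.1]
```

servo_tool([
  [[1, -0.78, 4.16, 0, 1.37], [1, -0.78, 4.16, 0, 1.37], [1, -0.78, 4.16, 0, 1.37], [1, -0.78, 4.16, 0, 1.37], [1, -0.78, 4.16, 0, 1.37], [1, -0.78, 4.16, 0, 1.37], [1, -0.78, 4.16, 0, 1.37], [1, -0.78, 4.16, 0, 1.37], [1, -0.78, 4.16, 0, 1.37], [1, -0.78, 4.16, 0, 1.37]],
])

```text
clock: 37.2
eef_pos: [0.5406, 0.3756, 0.2901]
ee_rot: [-3.139, 0.001, 1.813]
ft_force: [1.1, -0.2, 0.3]
gripper_width: 0.0912
finger_force: 0.0
```

servo_tool([
  [[1, 0, 0, -4, 0], [1, 0, 0, -4.5, 0], [1, 0, 0, -4.5, 0], [1, 0, 0, -4.5, 0], [1, 0, 0, -4, 0], [1, 0, 0, -2, 0], [1, 0, 0, 0, 0], [1, 0, 0, 0, 0]],
])

```text
clock: 38.0
eef_pos: [0.5414, 0.3741, 0.0563]
ee_rot: [-3.141, 0.0, 1.812]
ft_force: [0.8, -0.9, 0.8]
gripper_width: 0.0913
finger_force: 0.0
```

servo_tool([
  [[1, 0, 0, -2, 0], [1, 0, 0, -1.2, 0], [1, 0, 0, -0.7, 0], [1, 0, 0, 0, 0], [0.5, 0, 0, 0, 0], [0.5, 0, 0, 0, 0], [0.5, 0, 0, 0, 0], [0.5, 0, 0, 0, 0], [0.5, 0, 0, 0, 0], [0.5, 0, 0, 0, 0]],
])

```text
clock: 39.0
eef_pos: [0.5419, 0.3743, 0.018]
ee_rot: [3.141, -0.0, 1.812]
ft_force: [-0.6, -0.8, 6.0]
gripper_width: 0.068
finger_force: 15.0
```

servo_tool([
  [[0.5, 0, 0, 0.5, 0], [0.5, 0, 0, 2, 0], [0.5, 0, 0, 4, 0], [0.5, 0, 0, 4.5, 0], [0.5, 0, 0, 4.5, 0], [0.5, 0, 0, 4.5, 0], [0.5, 0, 0, 4.5, 0], [0.5, 0, 0, 2.5, 0], [0.5, 0, 0, 0, 0]],
])

```text
clock: 39.9
eef_pos: [0.5428, 0.3749, 0.2921]
ee_rot: [3.135, -0.002, 1.812]
ft_force: [-0.2, 0.3, -0.7]
gripper_width: 0.0678
finger_force: 15.0
```

servo_tool([
  [[0.5, 1.21, -4.15, 0, -1.37], [0.5, 1.21, -4.15, 0, -1.37], [0.5, 1.21, -4.15, 0, -1.37], [0.5, 1.21, -4.15, 0, -1.37], [0.5, 1.21, -4.15, 0, -1.37], [0.5, 1.21, -4.15, 0, -1.37], [0.5, 1.21, -4.15, 0, -1.37], [0.5, 1.21, -4.15, 0, -1.37], [0.5, 1.21, -4.15, 0, -1.37], [0.5, 1.21, -4.15, 0, -1.37]],
])

```text
clock: 40.9
eef_pos: [0.6623, -0.0426, 0.2865]
ee_rot: [-3.14, -0.0, 1.572]
ft_force: [0.6, 0.1, -0.8]
gripper_width: 0.0679
finger_force: 15.0
```

servo_tool([
  [[0.5, 0, 0, -2, 0], [0.5, 0, 0, -1.5, 0], [0.5, 0, 0, 0, 0], [0.5, 0, 0, 0, 0], [0.5, 0, 0, 0, 0]],
])

```text
clock: 41.4
eef_pos: [0.6629, -0.0406, 0.2532]
ee_rot: [3.141, 0.0, 1.573]
ft_force: [0.2, -0.1, -0.5]
gripper_width: 0.0677
finger_force: 15.0
```

```bash
python3 - <<'E'
from h import *
p,d,s=look("wrist","w12"); print(s["eef_pos"],s["ee_rot"])
h=cv2.cvtColor(p,cv2.COLOR_BGR2HSV); m=(((h[...,0]<8)|(h[...,0]>172))&(h[...,1]>120)).astype(np.uint8); m[255:]=0;m[:,:150]=0;m[:,450:]=0
m=cv2.morphologyEx(m,cv2.MORPH_OPEN,np.ones((7,7)))
ys,xs=np.nonzero(m); y0=ys.min()
for r in(y0+3,160,220,250): x=np.nonzero(m[r])[0]; print(r,x.min(),x.max())
z=s["eef_pos"][2]+.006; x=np.nonzero(m[y0+3])[0]
P=pts("wrist","w12",[(x.min(),y0),(x.max()+1,y0)],z); print(P, P.mean(0)-[0,.08,0])
E
```

```text
[ 0.66288134 -0.04055818  0.25319928] [3.14067590e+00 1.58729407e-04 1.57331217e+00]
104 224 404
160 226 401
220 230 398
250 231 396
[[0.62806361 0.03984469 0.25919928]
 [0.69559209 0.03994437 0.25919928]] [ 0.66182785 -0.04010547  0.25919928]
```

servo_tool([
  [[0.5, 0.1, -0.25, -3, 0], [0.5, 0, 0, -2, 0], [0.5, 0, 0, -1, 0], [0.5, 0, 0, -0.1, 0], [0.5, 0, 0, 0, 0], [0.5, 0, 0, 0, 0]],
])

```text
clock: 42.05
eef_pos: [0.6643, -0.0434, 0.1927]
ee_rot: [3.14, 0.0, 1.573]
ft_force: [0.6, 0.1, -1.1]
gripper_width: 0.0681
finger_force: 15.0
```

servo_tool([
  [[0.5, 0, 0, -0.35, 0], [0.79, 0, 0, 0, 0], [0.79, 0, 0, -0.3, 0], [0.79, 0, 0, -0.4, 0], [0.79, 0, 0, -0.4, 0], [0.79, 0, 0, -0.4, 0], [0.79, 0, 0, -0.4, 0], [0.79, 0, 0, 0, 0], [0.79, 0, 0, 0, 0]],
])

```text
clock: 42.95
eef_pos: [0.6636, -0.0433, 0.1688]
ee_rot: [-3.141, -0.0, 1.573]
ft_force: [-0.0, -0.4, 0.6]
gripper_width: 0.0721
finger_force: 0.0
```

servo_tool([
  [[1, 0, 0, 0, 0], [1, 0, 0, 0, 0], [1, 0, 0, 0, 0], [1, 0, 0, 1, 0], [1, 0, 0, 3, 0], [1, 0, 0, 4, 0], [1, 0, 0, 4.5, 0], [1, 0, 0, 2, 0], [1, 0, 0, 0, 0], [1, 0, 0, 0, 0]],
])

```text
clock: 43.95
eef_pos: [0.6635, -0.0433, 0.3144]
ee_rot: [3.141, 0.0, 1.573]
ft_force: [-0.3, 0.6, -0.6]
gripper_width: 0.0913
finger_force: 0.0
```

```bash
python3 - <<'E'
from h import *
p,d,s=look("wrist","w13"); print(s["eef_pos"],s["ee_rot"])
q,d,s=look("side","s13")
b=cv2.resize(q[150:310,220:400],(240,213))
p[267:,0:240]=b
cv2.imwrite("pics/c13.png",p)
E
```

```text
[ 0.66354477 -0.04329845  0.3143964 ] [3.14085075e+00 1.33471592e-04 1.57290130e+00]
```

View pics/c13.png

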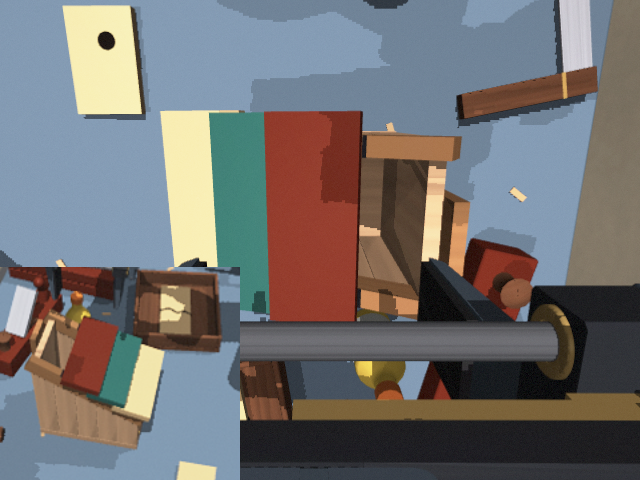

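All three courses are in place. Red corners are at (265,111), (362,111), the green front is at (210,113), the sound front at (161,111), and the cracked board is in the tray. A quick numeric check before handing in.

```bash
python3 - <<'E'
from h import *
for n,X,uv in(("red",seated(RED,[(-.034,.08,.006),(.034,.08,.006)]),[(265,111),(362,111)]),("green",seated(GRN,[(-.034,.08,.006)]),[(210,113)]),("sound",seated(EAV,[(-.034,.08,.006)]),[(161,111)])):
  r=least_squares(lambda q:(proj("wrist","w13",tow([q[0],q[1],0],X))-np.array(uv,float)).ravel(),[.657,-.04]);print(n,r.x,r.fun.round(1))
# tray: cracked centre in side view crop (177,310)->full
P=pts("side","s13",[(220+177*.75,150+(310-267)*.75)],.02);print("cracked",P)
print(bot.hand_in())
E
```

```text
red [ 0.65789229 -0.0431303 ] [ 0.2  0.3 -0.2 -0.3]
green [ 0.65768494 -0.0439053 ] [0. 0.]
sound [ 0.65689775 -0.04197478] [-0. -0.]
cracked [[ 0.54032991 -0.35369131  0.02      ]]
the job is handed in; nothing more can be done
None
```

The job is handed in: sound, green and red boards are re-laid on the box, each measured within about 3 mm of its place, and the cracked board is in the offcut tray; I saw no sign that the short board, glue or tin moved, but I didn't measure them afterwards, and the judge's result wasn't shown.

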